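Pack the gap between bearing and end stop

ROBOT

A 7-joint arm with a two-finger parallel gripper is mounted at the origin on the work surface. World frame = base frame: x ahead of the robot, y to its left, z up, the work surface at z = 0. Lengths are in m, angles in rad, forces in N, time in s.
With the tool pointing down it reaches from about 0.35 to 0.9 m from the base axis. Payload 19.9 kg.
Tool frame: the origin (TCP) lies at the very end of the fingers, on their centre line; the grasp point (between the pads) lies 19 mm behind it; z points along the fingers, y is the line along which they close (so a half turn about z gives the same grasp; the last joint's range is limited). The gripper opens to 85 mm and grips with 20 to 120 N. Pads are 22 mm wide; open, the fingers measure 114 mm over their backs; the gripper's body (76 mm by 85 mm) begins 54 mm behind the grasp point. The pads swing forward as they close: fully open they stand 13 mm farther back than shut.
Start: joints at [-1.288, 0.417, -0.01, 1.614, 0.005, 1.111, -0.053], TCP at [0.199, 0.592, 0.231] pointing down, gripper open.
Joint ranges: [-2.81, 2.81], [-0.39, 2.02], [-1.27, 1.25], [0.06, 2.57], [-1.19, 4.33], [0.19, 2], [-2.82, 2.82]. Speed limits (rad/s): [1.89, 1.89, 2.39, 2.39, 3.01, 3.01, 3.01].

INTERFACE

Orientations are given as a rotation vector (axis times angle).
In Python, from workcell import arm gives the robot as it stands. The module is installed in compiled form; this text tells all that it offers.
- The arm moves only by the tool servo_tool, never from a script. Its arguments are lists of equal length, an entry for each row: "grip": the closure in counts, from 0 (fully open) to 255 (shut); "dp": the shift along the tool's x, y, z in cm, a list of three; "delta_rot": the turn, a rotation vector about the tool's x, y, z in degrees, a list of three. A call has exactly 8 rows; each row is the pose to reach, as a shift and turn from the pose commanded when the call began, along the tool's axes at that moment; what a row does not reach only later rows make up. A row lasts 1/8 s, in which the tool goes at most 62.5 mm and 10.7 degrees, less where a joint would pass 70% of its speed; a pose out of reach is approached as far as the arm can. A call with a gripper value outside its range is refused whole. The fingers move at their own pace and stop on an object; the grip force is fixed at half the most. Time passes only in rows, so rows that repeat a pose let the fingers close, or fill a call up. It gives the time, the measured TCP pose, the force, the opening and the grip force at its end, in the units of the state.
- arm.get_state(): the state, without advancing time (a new reading comes with each control period).
- arm.read_camera(name): name is "side" or "top" or "wrist"; returns the picture (420x560x3 uint8, red, green, blue); there is no depth.
- arm.camera_info(name): a dict with "intrinsics" (3x3 intrinsics, pixels), "k1" (the pictures are not rectified: a ray, as slopes to the right and down, at radius r is drawn at 1 + k1 r^2 times it, then the intrinsics apply), "pose" (4x4, takes a point from camera to world coordinates). Camera axes: x right, y down, z forward; pixel columns grow to the right and rows downward; lengths in m; the calibration is good to about 2 mm. A picture is of the moment at which its call begins: read the wrist's pose just before it. camera_info takes no time and is no camera call; for the wrist camera it gives the pose at the moment of the call.
- arm.close_job(): hands the job in; it is judged then, once.
The state is a dict: "t": time; "joint_pos": joint angles; "joint_velocities": joint speeds; "joint_torque": joint torques, N m; "ee_pos": TCP position; "ee_rot": TCP orientation; "wrist_force": force on the tool from outside, world axes, zero at the start; "torque": the same for the moment, N m; "finger_gap": opening from 0.0 (shut) to 1.0 (fully open); "finger_force": force on a finger pad.
Only numpy, scipy, OpenCV 4.12 (cv2) and the standard library are available. Lean on these libraries where they do the work, as an engineer would, in place of code of your own. Each camera call takes 0.05 s, during which the arm holds its last target. There are 200 camera calls.

TASK

Three aluminium packers of different thickness stand on the bench. Choose the two that together fill the gap between the pedestal bearing and the end stop of the fixture snugly, and set both upright in the gap, side by side and fully down on the base plate, without forcing them. Leave the third packer on the bench, clear of the fixture.

Things in the scene. Friction and masses are not known exactly. Their poses are not given: they have to be found in the camera images.
- fixture: Steel fixture, fixed. Base plate 110 (x) by 230 (y), 12 mm thick. At -y a grey pedestal bearing (75 mm high), at +y a low end stop. The gap between: 84 mm along y, between upright faces at y = +-42 mm, 60 mm wide (x), 22 mm high over the plate, then lips 14 mm high leaning 8 mm outward; open at both x ends. Origin: middle of the gap at bench level, 12 mm below the gap's floor.
- packer_a: Aluminium block, 66 mm wide (x), 24 mm thick (y), 36 mm high, about 0.19 kg, with a lifting lug centred on top: 16 mm (x) by 18 mm (y), 40 mm high (lug top 76 mm above the underside). Origin: centre of the underside. In the gap its thickness (y) lies along the gap's y, either way round.
- packer_b: The same kind of block with the same lug, 66 mm wide (x), 38 mm thick (y), 36 mm high, about 0.28 kg. Origin: centre of the underside.
- packer_c: The same kind of block with the same lug, 66 mm wide (x), 54 mm thick (y), 36 mm high, about 0.38 kg. Origin: centre of the underside.

How it is judged:
At the end, for the whole second after the job is handed in: The 24 and 54 mm packers rest in the gap in either order: undersides within 5 mm of the plate, upright within 6 deg, square to the gap within 10 deg, within 15 mm of the middle of the faces along x; the 38 mm packer stands on the bench, over 85 mm from the middle of the gap (x of packer_a in the frame of fixture between -0.015 and 0.015 m and y of packer_a in the frame of fixture between -0.042 and 0.042 m and z of packer_a in the frame of fixture between 0.007 and 0.017 m and angle between each of packer_a, packer_c's own z axis and vertical below 0.105 rad and angle between the y axis of each of packer_a, packer_c and the y axis of fixture, either way round below 0.175 rad and linear speed of each of packer_a, packer_c, packer_b below 0.02 m/s and x of packer_c in the frame of fixture between -0.015 and 0.015 m and y of packer_c in the frame of fixture between -0.042 and 0.042 m and z of packer_c in the frame of fixture between 0.007 and 0.017 m and height (world z) of packer_b below 0.01 m and angle between packer_b's own z axis and vertical below 0.2 rad and horizontal distance between packer_b and fixture above 0.085 m); the robot touches nothing.
It fails at once if the 24 mm packer is forced against the fixture (over 50 N) (contact force between packer_a and fixture above 50 N).
It fails at once if the 38 mm packer is forced against the fixture (over 50 N) (contact force between packer_b and fixture above 50 N).
It fails at once if the 54 mm packer is forced against the fixture (over 50 N) (contact force between packer_c and fixture above 50 N).
It also fails if it takes over 58 s, if anything falls off the work surface, if the arm or the gripper's body presses on something with over 40 N, if the wrist force passes 120 N, or if a joint passes its speed limit or range.

## Working session

There is one attempt and no reset: what is moved stays moved. The work goes in short steps, Python scripts to look and compute and a tool call to move; the robot and the scene stay as the last step left them, time stands still between calls to the robot, and variables do not carry over. Pictures are saved under pics/ and viewed, at most 10 in all, crops included, and the job is handed in when it is done.

Besides the shell and the picture viewer there is one more tool, called after ">>>" in YAML: its name, and indented under it one key for each argument. servo_tool: Moves the arm, as the interface text tells. Its arguments: {"type":"object","properties":{"grip":{"type":"array"},"dp":{"type":"array"},"delta_rot":{"type":"array"}},"required":["grip","dp","delta_rot"]}

```bash
mkdir -p pics; cat > h.py <<'E'
import numpy as np, cv2
from workcell import arm
from scipy.spatial.transform import Rotation as R
def ray(info,px):
    K=np.array(info["intrinsics"]);k=info["k1"];T=np.array(info["pose"])
    px=np.atleast_2d(np.array(px,float))
    u=cv2.undistortPoints(px[:,None,:],K,np.array([k,0,0,0.]))[:,0]
    d=np.c_[u,np.ones(len(u))]@T[:3,:3].T
    return T[:3,3],d
def onplane(info,px,z):
    o,d=ray(info,px); return o+d*((z-o[2])/d[:,2])[:,None]
def proj(info,P):
    K=np.array(info["intrinsics"]);k=info["k1"];T=np.array(info["pose"])
    q=(np.atleast_2d(P)-T[:3,3])@T[:3,:3]; s=q[:,:2]/q[:,2:]
    s=s*(1+k*(s**2).sum(1,keepdims=True)); return s@K[:2,:2].T+K[:2,2]
def snap(n,f):
    i=arm.camera_info(n); im=arm.read_camera(n); cv2.imwrite("pics/"+f,cv2.cvtColor(im,cv2.COLOR_RGB2BGR)); return i,im
E
python3 - <<'E'
from h import *
np.set_printoptions(precision=3,suppress=True)
s=arm.get_state(); print(s)
for n in("top","side"):
    i,im=snap(n,n+"1.png"); print(n,i)
E
```

```text
{'t': 0.0, 'joint_pos': array([-1.287,  0.418, -0.01 ,  1.614,  0.005,  1.111, -0.053]), 'joint_velocities': array([ 0.001,  0.001, -0.   , -0.   ,  0.001,  0.002, -0.001]), 'joint_torque': array([ -0.001, -86.446,   0.679, -43.491,   0.019,   0.008,  -0.   ]), 'ee_pos': array([0.199, 0.592, 0.231]), 'ee_rot': array([-0.508, -3.1  ,  0.002]), 'wrist_force': array([ 0.567, -0.137, -0.36 ]), 'torque': array([ 0.03 ,  0.007, -0.048]), 'finger_force': 0.0, 'finger_gap': 0.9997292345187226}
top {'intrinsics': array([[380.332,   0.   , 284.529],
       [  0.   , 380.332, 212.534],
       [  0.   ,   0.   ,   1.   ]]), 'k1': -0.09272472634129181, 'pose': array([[-0.019, -0.99 ,  0.143,  0.445],
       [-1.   ,  0.022,  0.014, -0.008],
       [-0.017, -0.143, -0.99 ,  0.693],
       [ 0.   ,  0.   ,  0.   ,  1.   ]])}
side {'intrinsics': array([[493.897,   0.   , 289.82 ],
       [  0.   , 493.897, 210.33 ],
       [  0.   ,   0.   ,   1.   ]]), 'k1': 0.021843426014462427, 'pose': array([[ 0.909, -0.292,  0.298,  0.301],
       [-0.417, -0.625,  0.66 , -0.59 ],
       [-0.006, -0.724, -0.69 ,  0.625],
       [ 0.   ,  0.   ,  0.   ,  1.   ]])}
```

View pics/top1.png

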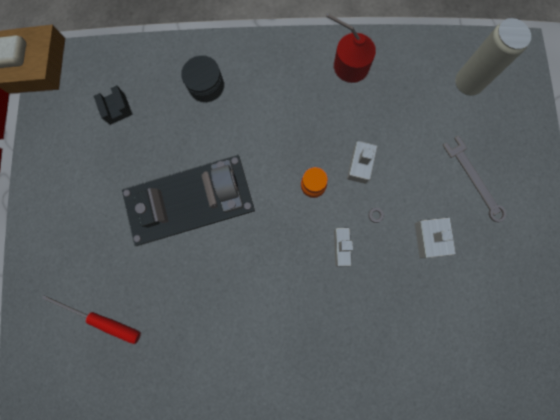

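View pics/side1.png

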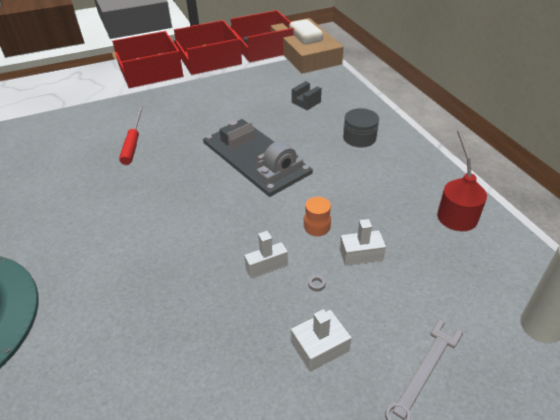

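Top view: fixture plate with corners about (122,190), (238,157), (254,210), (135,245), and the pedestal at its right (-y) end. The white packers are at (344,247) thin = a, (363,160) = b and (437,238) = c. The side view agrees.

```bash
python3 - <<'E'
from h import *
np.set_printoptions(precision=4,suppress=True)
i=arm.camera_info("top"); im=cv2.imread("pics/top1.png"); g=cv2.cvtColor(im,cv2.COLOR_BGR2GRAY)
cs,_=cv2.findContours((g>125).astype(np.uint8),cv2.RETR_EXTERNAL,cv2.CHAIN_APPROX_NONE)
for c in cs:
    x,y,w,h=cv2.boundingRect(c)
    if cv2.contourArea(c)>150 and 320<x<460 and 130<y<270:
        P=onplane(i,c[:,0].astype(float),0.036)[:,:2].astype(np.float32)
        print("packer",x,y,w,h,cv2.minAreaRect(P))
m=(g<62).astype(np.uint8); m[:, :105]=0;m[:, 270:]=0;m[:148]=0;m[260:]=0
m=cv2.morphologyEx(m,cv2.MORPH_CLOSE,np.ones((15,15)))
cs,_=cv2.findContours(m,cv2.RETR_EXTERNAL,cv2.CHAIN_APPROX_NONE)
c=max(cs,key=cv2.contourArea); P=onplane(i,c[:,0].astype(float),0.012)[:,:2].astype(np.float32)
r=cv2.minAreaRect(P);print("plate",r,cv2.boundingRect(c)); print(cv2.boxPoints(r))
for n in("wrist",): print(arm.camera_info(n))
big=cv2.resize(im[130:275,110:470],None,fx=2.2,fy=2.2,interpolation=cv2.INTER_CUBIC); cv2.imwrite("pics/topcrop.png",cv2.convertScaleAbs(big,alpha=1.4))
print(R.from_rotvec(arm.get_state()["ee_rot"]).as_matrix())
E
```

```text
packer 336 228 17 38 ((0.47894784808158875, -0.10068071633577347), (0.0642908364534378, 0.026510396972298622), 0.491356760263443)
packer 421 218 34 39 ((0.49126383662223816, -0.2649446427822113), (0.06421922147274017, 0.05294781178236008), 4.574270725250244)
packer 350 142 27 37 ((0.632408857345581, -0.1407332420349121), (0.03643243759870529, 0.06411620229482651), 74.62390899658203)
plate ((0.5707418918609619, 0.18068864941596985), (0.10994480550289154, 0.22809898853302002), 15.383234977722168) (123, 156, 132, 90)
[[0.4875 0.2761]
 [0.548  0.0561]
 [0.654  0.0853]
 [0.5935 0.3052]]
{'intrinsics': array([[304.7598,   0.    , 280.4953],
       [  0.    , 304.7598, 208.2354],
       [  0.    ,   0.    ,   1.    ]]), 'k1': -0.028207060107001965, 'pose': array([[ 0.3185,  0.9032,  0.2876,  0.1266],
       [ 0.9479, -0.3028, -0.0988,  0.6162],
       [-0.0022,  0.3041, -0.9526,  0.3739],
       [ 0.    ,  0.    ,  0.    ,  1.    ]])}
[[-0.9477  0.3191 -0.0003]
 [ 0.3191  0.9477 -0.0011]
 [-0.0001 -0.0011 -1.    ]]
```

View pics/topcrop.png

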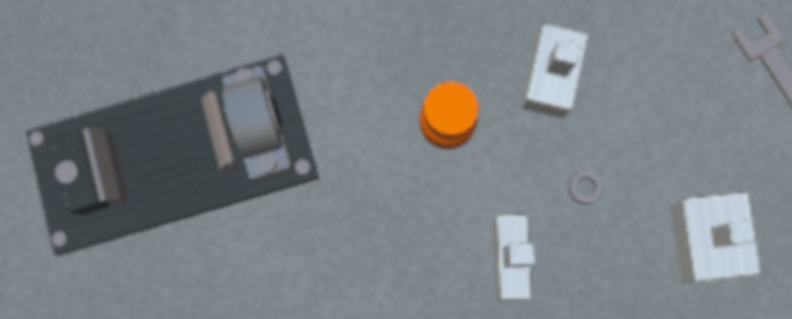

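The plate and packers measured well: yaw 15.4° for the fixture, about 0.5° for a and about 5° for c. I'll swing over the fixture and take a closer wrist view on the way.

>>> servo_tool:
  grip: [0,0,0,0,0,0,0,0]
  dp:
    - [-5.4,-3.1,0]
    - [-10.8,-6.2,0]
    - [-16.2,-9.4,0]
    - [-21.5,-12.5,0]
    - [-27,-15.6,0]
    - [-32.2,-18.7,0]
    - [-37.6,-21.8,0]
    - [-43,-25,0]
  delta_rot:
    - [0,0,7]
    - [0,0,14]
    - [0,0,21]
    - [0,0,28]
    - [0,0,35]
    - [0,0,42]
    - [0,0,49]
    - [0,0,56]

```text
t: 1.1
ee_pos: [0.5279, 0.2167, 0.2313]
ee_rot: [-1.909, -2.495, 0.0]
wrist_force: [0.4, 0.5, 0.0]
finger_gap: 0.999
finger_force: 0.0
```

```bash
python3 - <<'E'
from h import *
i,im=snap("wrist","w1.png"); np.save("w1pose.npy",i["pose"])
E
```

```text
(no output)
```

View pics/w1.png

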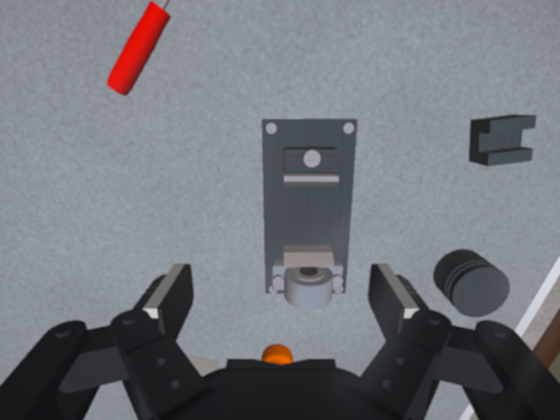

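Wrist view: the plate spans columns 262–357. The end-stop lip is a bright strip at rows 176–184, columns 284–339. The pedestal lip is at rows 246–266, columns 284–333. Next I'll measure those edges.

```bash
python3 - <<'E'
from h import *
np.set_printoptions(precision=4,suppress=True)
i=arm.camera_info("wrist"); i["pose"]=np.load("w1pose.npy"); im=cv2.imread("pics/w1.png").astype(float); g=im.mean(2)
print("rows end", np.c_[np.arange(170,190),g[170:190,292:332].mean(1)].round(0)[:,1])
print("rows ped", g[240:272,292:328].mean(1).round(0))
print("cols end", g[178:182,278:346].mean(0).round(0)); print("cols ped", g[250:262,278:340].mean(0).round(0))
# plate sides
L=[];Rr=[]
for r in range(135,240,5):
    row=cv2.GaussianBlur(g,(3,3),0)[r]; d=np.diff(row)
    L.append((250+np.argmin(d[250:275])+.5,r)); Rr.append((340+np.argmax(d[340:370])+.5,r))
for S in(L,Rr):
    P=onplane(i,S,.012); vx,vy,x,y=cv2.fitLine(P[:,:2].astype(np.float32),cv2.DIST_HUBER,0,.01,.01).ravel()
    print("yaw of edge",np.degrees(np.arctan2(vy,vx)),x,y)
def fr(px,z,yaw=15.4):
    P=onplane(i,px,z)[:,:2]-[.5707,.1807]; a=np.radians(yaw); return P@np.array([[np.cos(a),-np.sin(a)],[np.sin(a),np.cos(a)]])
for n,px,z in(("end top",[[284,175.5],[339,175.5]],.048),("end bot",[[284,184],[339,184]],.034),("ped bot",[[285,246],[333,246]],.034),("ped top",[[284,266],[333,266]],.048),("plateTop",[[263,119.5],[357,119.5]],.012)):
    print(n,fr(px,z).ravel())
print("plate L/R frame",fr(L,.012)[:,0].mean(),fr(Rr,.012)[:,0].mean())
E
```

```text
rows end [ 76.  73.  69.  78.  95. 114. 140. 159. 165. 164. 156. 133. 102.  88.
  88.  86.  80.  78.  77.  77.]
rows ped [ 84.  84.  84.  85.  89.  95. 100. 101. 100. 100. 101. 107. 122. 136.
 140. 139. 138. 138. 139. 140. 140. 139. 140. 141. 144. 143. 131. 106.
  84.  78.  78.  78.]
cols end [ 79.  79.  78.  78.  79. 105. 142. 154. 154. 154. 153. 153. 153. 153.
 153. 153. 153. 153. 154. 153. 153. 153. 153. 154. 154. 154. 154. 154.
 154. 154. 154. 155. 155. 154. 154. 154. 154. 154. 154. 154. 154. 155.
 154. 155. 155. 155. 155. 155. 155. 155. 155. 155. 155. 155. 156. 156.
 156. 156. 157. 153. 135.  99.  76.  74.  75.  77.  78.  78.]
cols ped [ 88.  88.  88.  88.  89. 104. 125. 133. 133. 132. 132. 132. 132. 132.
 132. 132. 132. 131. 131. 131. 131. 132. 132. 132. 132. 131. 131. 131.
 132. 131. 131. 131. 131. 132. 132. 132. 131. 131. 132. 131. 132. 132.
 132. 132. 132. 132. 132. 132. 132. 132. 133. 133. 133. 132. 125. 109.
  94.  89.  89.  89.  89.  89.]
yaw of edge -74.51181 0.50999194 0.20140311
yaw of edge -74.471825 0.6168953 0.2269437
end top [-0.0272  0.0558  0.0327  0.0557]
end bot [-0.0271  0.0431  0.0359  0.0429]
ped bot [-0.0258 -0.0345  0.0329 -0.0347]
ped top [-0.0272 -0.0543  0.0316 -0.0545]
plateTop [-0.0509  0.1137  0.0569  0.1135]
plate L/R frame -0.0530427175728675 0.05679448483897921
```

```bash
python3 - <<'E'
from h import *
np.set_printoptions(precision=4,suppress=True)
i=arm.camera_info("wrist"); i["pose"]=np.load("w1pose.npy")
def fr(px,z,yaw=15.5):
    P=onplane(i,px,z)[:,:2]-[.5707,.1807]; a=np.radians(yaw); return P@np.array([[np.cos(a),-np.sin(a)],[np.sin(a),np.cos(a)]])
for n,px,z in(("end top",[[283.3,175.3],[338.7,175.3]],.048),("end bot",[[283.3,181.4],[338.7,181.4]],.034),("ped floor",[[283.3,244.7],[333.3,244.7]],.012),("ped bot",[[283.3,251.9],[333.3,251.9]],.034),("ped top",[[283.3,266.9],[333.3,266.9]],.048)):
    print(n,fr(px,z).ravel())
E
```

```text
end top [-0.0279  0.0561  0.0324  0.0558]
end bot [-0.0278  0.0461  0.0355  0.0459]
ped floor [-0.0278 -0.0428  0.0372 -0.0431]
ped bot [-0.028  -0.0424  0.0336 -0.0427]
ped top [-0.0281 -0.0554  0.0319 -0.0558]
```

Gap centre is about 2 mm +x of the plate estimate, with y uncertain by about 1.5 mm. That can be settled by contact when c is slid against the pedestal. Next move is over c.

>>> servo_tool:
  grip: [0,0,0,0,0,0,0,0]
  dp:
    - [-5.7,-2,0.3]
    - [-11.4,-4.1,0.7]
    - [-17,-6.2,1]
    - [-22.7,-8.2,1.5]
    - [-28.4,-10.3,2]
    - [-34,-12.3,2.3]
    - [-39.7,-14.4,2.6]
    - [-45.2,-16.4,3]
  delta_rot:
    - [0,0,1.5]
    - [0,0,3]
    - [0,0,4.5]
    - [0,0,6]
    - [0,0,7]
    - [0,0,8]
    - [0,0,9.5]
    - [0,0,10.5]

```text
t: 2.15
ee_pos: [0.4884, -0.2627, 0.2012]
ee_rot: [2.125, 2.314, 0.0]
wrist_force: [0.7, -0.0, -0.9]
finger_gap: 0.997
finger_force: 0.0
```

```bash
python3 - <<'E'
from h import *
np.set_printoptions(precision=4,suppress=True)
s=arm.get_state(); print(s["ee_pos"],R.from_rotvec(s["ee_rot"]).as_matrix().round(3).tolist())
i,im=snap("wrist","w2.png"); np.save("w2pose.npy",i["pose"])
E
```

```text
[ 0.4884 -0.2627  0.2012] [[-0.085, 0.996, 0.0], [0.996, 0.085, -0.0], [-0.0, 0.0, -1.0]]
```

View pics/w2.png

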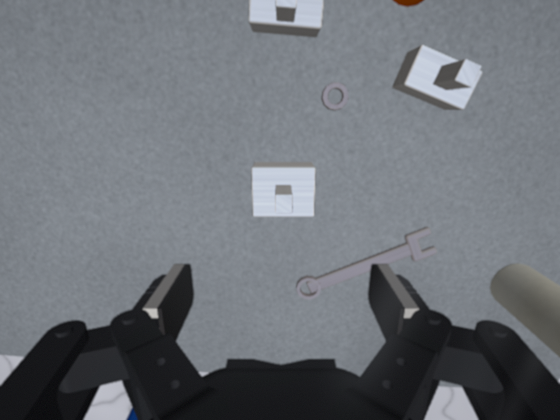

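c shows as a white rectangle, rows 167–217 and columns 252–315, lug near (284,201). It is already almost square to the tool.

```bash
cat >> h.py <<'E'
def block(i,g,box,thr=150,z=.036):
    m=np.zeros(g.shape,np.uint8); x0,y0,x1,y1=box; m[y0:y1,x0:x1]=(g[y0:y1,x0:x1]>thr)
    m=cv2.morphologyEx(m,cv2.MORPH_CLOSE,np.ones((25,25)))
    cs,_=cv2.findContours(m,cv2.RETR_EXTERNAL,cv2.CHAIN_APPROX_NONE); c=max(cs,key=cv2.contourArea)
    P=onplane(i,c[:,0].astype(float),z)[:,:2].astype(np.float32); return cv2.minAreaRect(P),cv2.boundingRect(c)
E
python3 - <<'E'
from h import *
i=arm.camera_info("wrist"); i["pose"]=np.load("w2pose.npy"); g=cv2.imread("pics/w2.png").mean(2)
print(g[150:222:3,265].round(),g[180,245:258],g[180,308:320])
print(block(i,g,(240,150,330,230)))
print(onplane(i,[[284,202],[284,195],[284,211]],.076))
E
```

```text
[139. 135. 130. 138. 132. 130. 199. 209. 209. 206. 205. 212. 208. 209.
 209. 210. 207. 208. 215. 207. 208. 211. 175. 141.] [132.66666667 132.66666667 134.33333333 135.33333333 134.33333333
 129.33333333 137.66666667 175.66666667 200.         206.
 204.66666667 203.66666667 205.33333333] [206.66666667 206.33333333 207.33333333 207.         207.66666667
 207.33333333 188.66666667 151.         135.         136.66666667
 136.         135.66666667]
(((0.49220624566078186, -0.26648378372192383), (0.06702432036399841, 0.05286889895796776), 4.905677318572998), (251, 167, 65, 50))
[[ 0.49273366 -0.26532093  0.076     ]
 [ 0.49214063 -0.25868673  0.076     ]
 [ 0.49350905 -0.27399358  0.076     ]]
```

>>> servo_tool:
  grip: [60,60,60,60,60,60,255,255]
  dp:
    - [-0.1,0.1,3]
    - [-0.2,0.2,6]
    - [-0.36,0.35,9]
    - [-0.36,0.35,12]
    - [-0.36,0.35,14.5]
    - [-0.36,0.35,15.8]
    - [-0.36,0.35,15.8]
    - [-0.36,0.35,15.8]
  delta_rot:
    - [0,0,0]
    - [0,0,0]
    - [0,0,0]
    - [0,0,0]
    - [0,0,0]
    - [0,0,0]
    - [0,0,0]
    - [0,0,0]

```text
t: 3.2
ee_pos: [0.4931, -0.2645, 0.0442]
ee_rot: [2.124, 2.313, 0.0]
wrist_force: [0.2, 0.0, -0.4]
finger_gap: 0.345
finger_force: 0.0
```

>>> servo_tool:
  grip: [255,255,255,255,255,255,255,255]
  dp:
    - [0,0,0]
    - [0,0,0]
    - [0,0,0]
    - [0,0,-1]
    - [0,0,-3]
    - [0,0,-5]
    - [0,0,-7]
    - [0,0,-9]
  delta_rot:
    - [0,0,0]
    - [0,0,0]
    - [0,0,0]
    - [0,0,0]
    - [0,0,0]
    - [0,0,0]
    - [0,0,0]
    - [0,0,0]

```text
t: 4.2
ee_pos: [0.4927, -0.2642, 0.1351]
ee_rot: [2.124, 2.314, 0.0]
wrist_force: [-0.2, 0.5, -3.8]
finger_gap: 0.176
finger_force: 59.9
```

>>> servo_tool:
  grip: [255,255,255,255,255,255,255,255]
  dp:
    - [4,1.1,-2.5]
    - [10,2.8,-4.5]
    - [16,4.5,-5]
    - [22,6.1,-5]
    - [28,7.8,-5]
    - [34,9.5,-5]
    - [39,10.9,-5]
    - [42.7,11.9,-5]
  delta_rot:
    - [0,0,-1]
    - [0,0,-2.5]
    - [0,0,-4]
    - [0,0,-5.5]
    - [0,0,-7]
    - [0,0,-8.5]
    - [0,0,-9.8]
    - [0,0,-10.6]

```text
t: 5.2
ee_pos: [0.5748, 0.1741, 0.1844]
ee_rot: [1.898, 2.503, 0.001]
wrist_force: [0.4, -2.0, -4.2]
finger_gap: 0.176
finger_force: 60.1
```

>>> servo_tool:
  grip: [255,255,255,255,255,255,255,255]
  dp:
    - [0,0,1]
    - [0,0,2.5]
    - [0,0,4]
    - [0,0,5]
    - [0,0,6]
    - [0,0,6]
    - [0,0,6]
    - [0,0,6]
  delta_rot:
    - [0,0,0]
    - [0,0,0]
    - [0,0,0]
    - [0,0,0]
    - [0,0,0]
    - [0,0,0]
    - [0,0,0]
    - [0,0,0]

```text
t: 6.2
ee_pos: [0.575, 0.1714, 0.1237]
ee_rot: [1.902, 2.5, 0.001]
wrist_force: [-0.5, 0.5, -3.2]
finger_gap: 0.174
finger_force: 59.9
```

```bash
python3 - <<'E'
from h import *
np.set_printoptions(precision=4,suppress=True)
s=arm.get_state(); print(s["ee_pos"],R.from_rotvec(s["ee_rot"]).as_matrix().round(3).tolist(),s["wrist_force"])
i,im=snap("wrist","w3.png"); np.save("w3pose.npy",i["pose"])
E
```

```text
[0.575  0.1714 0.1237] [[-0.267, 0.964, 0.001], [0.964, 0.267, 0.0], [0.0, 0.001, -1.0]] [-0.472   0.4701 -3.2356]
```

View pics/w3.png

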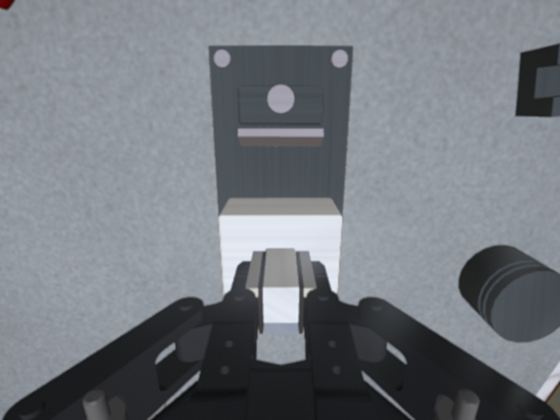

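The held c's +y top edge is at row 215, columns 219–341. The end-stop top strip is at rows 127–137 (columns 238–324), and its inner lip runs down to row 146.

```bash
python3 - <<'E'
from h import *
np.set_printoptions(precision=4,suppress=True)
i=arm.camera_info("wrist"); i["pose"]=np.load("w3pose.npy"); g=cv2.imread("pics/w3.png").mean(2)
print(g[122:152,255:305].mean(1).round()); print(g[190:222,260:300].mean(1).round())
print(g[130:135,232:244].mean(0).round(),g[130:135,318:330].mean(0).round()); print(g[225:235,214:226].mean(0).round(),g[225:235,336:348].mean(0).round())
O=np.array([.5729,.1802]);a=np.radians(15.5);M=np.array([[np.cos(a),-np.sin(a)],[np.sin(a),np.cos(a)]])
f=lambda px,z:((onplane(i,px,z)[:,:2]-O)@M)
print("stop in top",f([[238,137],[324,137]],.048)); print("stop face",f([[238,146.5],[323,146.5]],.034)); print("packer top edge",f([[219,215.5],[341,215.5]],.1167),"bottom",f([[230,198],[335,198]],.0807))
print("plate end",f([[209,46],[353,46]],.012)); print("TCP",(np.array([.575,.1714])-O)@M)
E
```

```text
[ 72.  65.  66.  75.  79.  91. 124. 158. 168. 168. 168. 168. 167. 159.
 135. 104.  90.  91.  92.  92.  91.  91.  92.  91.  86.  81.  80.  80.
  80.  80.]
[ 84.  84.  84.  84.  84.  84.  88. 104. 127. 140. 142. 143. 145. 144.
 142. 141. 142. 144. 145. 146. 148. 148. 147. 148. 164. 197. 223. 230.
 231. 232. 232. 231.]
[ 83.  82.  82.  79.  82. 110. 151. 167. 168. 167. 167. 167.] [170. 171. 171. 171. 162. 134.  96.  80.  78.  79.  79.  78.]
[162. 161. 161. 158. 165. 194. 219. 229. 232. 232. 232. 232.] [228. 227. 227. 226. 215. 186. 167. 163. 164. 164. 164. 163.]
stop in top [[-0.0295  0.0503]
 [ 0.031   0.0503]]
stop face [[-0.0317  0.0421]
 [ 0.0325  0.0421]]
packer top edge [[-0.0318  0.0157]
 [ 0.0319  0.0157]] bottom [[-0.0317  0.0149]
 [ 0.035   0.015 ]]
plate end [[-0.0538  0.115 ]
 [ 0.0552  0.1151]]
TCP [-0.0003 -0.009 ]
```

>>> servo_tool:
  grip: [255,255,255,255,255,255,255,255]
  dp:
    - [0,0,1]
    - [0,0,2.5]
    - [0,0,4]
    - [0,0,5.2]
    - [0,0,6]
    - [0,0,6.4]
    - [0,0,6.6]
    - [0,0,6.6]
  delta_rot:
    - [0,0,0]
    - [0,0,0]
    - [0,0,0]
    - [0,0,0]
    - [0,0,0]
    - [0,0,0]
    - [0,0,0]
    - [0,0,0]

```text
t: 7.25
ee_pos: [0.5749, 0.1714, 0.0575]
ee_rot: [1.902, 2.5, 0.0]
wrist_force: [-0.1, 0.2, -4.9]
finger_gap: 0.177
finger_force: 60.1
```

>>> servo_tool:
  grip: [255,255,255,255,255,255,255,255]
  dp:
    - [-0.05,0,0]
    - [-0.1,0,0]
    - [-0.15,0,0]
    - [-0.17,0,0]
    - [-0.17,0,0.1]
    - [-0.17,0,0.15]
    - [-0.17,0,0.2]
    - [-0.17,0,0.2]
  delta_rot:
    - [0,0,0]
    - [0,0,0]
    - [0,0,0]
    - [0,0,0]
    - [0,0,0]
    - [0,0,0]
    - [0,0,0]
    - [0,0,0]

```text
t: 8.25
ee_pos: [0.5752, 0.1697, 0.0559]
ee_rot: [-1.902, -2.5, -0.0]
wrist_force: [-6.6, -2.3, 11.7]
finger_gap: 0.173
finger_force: 62.1
```

c is on the floor, with about 15 N under it. Release and lift.

>>> servo_tool:
  grip: [0,0,0,0,0,0,0,0]
  dp:
    - [0,0,-0.05]
    - [0,0,-0.05]
    - [0,0,-0.05]
    - [0,0,-1]
    - [0,0,-3.5]
    - [0,0,-6.5]
    - [0,0,-10]
    - [0,0,-13]
  delta_rot:
    - [0,0,0]
    - [0,0,0]
    - [0,0,0]
    - [0,0,0]
    - [0,0,0]
    - [0,0,0]
    - [0,0,0]
    - [0,0,0]

```text
t: 9.25
ee_pos: [0.5754, 0.1697, 0.1873]
ee_rot: [1.902, 2.5, 0.001]
wrist_force: [0.1, 0.3, 0.7]
finger_gap: 1.001
finger_force: 0.0
```

```bash
python3 - <<'E'
from h import *
np.set_printoptions(precision=4,suppress=True)
s=arm.get_state(); print(s["ee_pos"],R.from_rotvec(s["ee_rot"]).as_matrix().round(3).tolist(),s["wrist_force"])
i,im=snap("wrist","w4.png"); np.save("w4pose.npy",i["pose"])
E
```

```text
[0.5754 0.1697 0.1873] [[-0.267, 0.964, 0.001], [0.964, 0.267, 0.0], [0.0, 0.001, -1.0]] [0.1075 0.2687 0.6695]
```

View pics/w4.png

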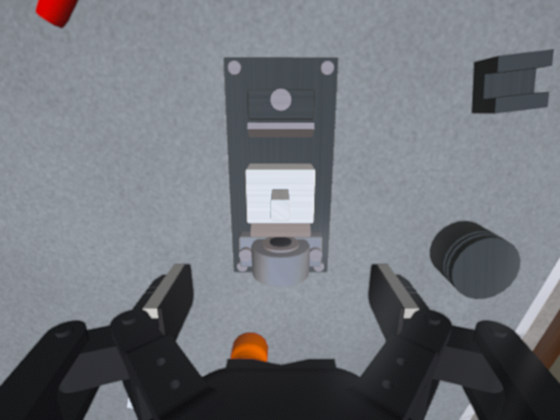

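c stands in the gap, white top at rows 168–223 and columns 246–315, with open floor up to the stop lip at row 136. I'll measure that and go to a.

```bash
python3 - <<'E'
from h import *
np.set_printoptions(precision=4,suppress=True)
i=arm.camera_info("wrist"); i["pose"]=np.load("w4pose.npy"); g=cv2.imread("pics/w4.png").mean(2)
b,bb=block(i,g,(236,155,325,226),thr=185,z=.048); print(b,bb)
O=np.array([.5729,.1802]);a=np.radians(15.5);M=np.array([[np.cos(a),-np.sin(a)],[np.sin(a),np.cos(a)]])
print("c center fixture",(np.array(b[0])-O)@M)
f=lambda px,z:((onplane(i,px,z)[:,:2]-O)@M)
print(g[118:140,255:305].mean(1).round()); print(g[158:174,255:305].mean(1).round())
print("stop top/face",f([[280,128.5]],.048),f([[280,136.5]],.034),"c edge",f([[255,168],[305,168]],.048))
E
```

```text
((0.5760778784751892, 0.1677846610546112), (0.06487610191106796, 0.05187634378671646), 15.501296043395996) (246, 170, 69, 53)
c center fixture [-0.0003 -0.0128]
[ 66.  64.  71.  80. 111. 149. 162. 162. 162. 161. 146. 111.  88.  88.
  89.  89.  89.  89.  87.  82.  79.  78.]
[ 80.  80.  80.  80.  85. 106. 129. 137. 137. 137. 145. 177. 215. 226.
 226. 226.]
stop top/face [[-0.0001  0.0509]] [[-0.0001  0.0427]] c edge [[-0.0235  0.015 ]
 [ 0.0232  0.015 ]]
```

>>> servo_tool:
  grip: [0,0,0,0,0,0,0,0]
  dp:
    - [-3,-2,0]
    - [-7,-5,0]
    - [-11,-8,0]
    - [-15,-11,0]
    - [-18,-13,0]
    - [-21,-15,0]
    - [-23.4,-16.5,0]
    - [-23.4,-16.5,0]
  delta_rot:
    - [0,0,2]
    - [0,0,5]
    - [0,0,8]
    - [0,0,11]
    - [0,0,13]
    - [0,0,15]
    - [0,0,15]
    - [0,0,15]

```text
t: 10.3
ee_pos: [0.4783, -0.1017, 0.1859]
ee_rot: [2.215, 2.227, 0.001]
wrist_force: [0.0, 0.3, -0.2]
finger_gap: 1.003
finger_force: 0.0
```

```bash
python3 - <<'E'
from h import *
np.set_printoptions(precision=4,suppress=True)
s=arm.get_state(); print(s["ee_pos"],R.from_rotvec(s["ee_rot"]).as_matrix().round(3).tolist())
i,im=snap("wrist","w5.png"); np.save("w5pose.npy",i["pose"]); g=im.mean(2)
print(block(i,g,(230,130,340,250),thr=170))
E
```

```text
[ 0.4783 -0.1017  0.1859] [[-0.005, 1.0, 0.001], [1.0, 0.005, -0.0], [-0.0, 0.001, -1.0]]
(((0.48010385036468506, -0.10500095784664154), (0.06471575051546097, 0.033030007034540176), 0.3295760154724121), (249, 179, 66, 33))
```

View pics/w5.png

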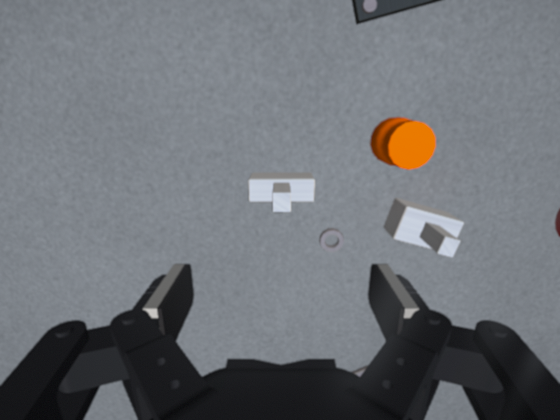

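a's block top spans rows 179–202, columns 249–315, with its lug down to row 212. It sits 1.5 mm and 1.8 mm from the tool axis. b is untouched at (425,228). Grasping a.

>>> servo_tool:
  grip: [60,60,60,60,60,60,255,255]
  dp:
    - [0.1,0.1,3]
    - [0.15,0.18,6]
    - [0.15,0.18,9]
    - [0.15,0.18,12]
    - [0.15,0.18,13.5]
    - [0.15,0.18,14.3]
    - [0.15,0.18,14.3]
    - [0.15,0.18,14.3]
  delta_rot:
    - [0,0,0]
    - [0,0,0]
    - [0,0,0]
    - [0,0,0]
    - [0,0,0]
    - [0,0,0]
    - [0,0,0]
    - [0,0,0]

```text
t: 11.35
ee_pos: [0.481, -0.0983, 0.0431]
ee_rot: [2.211, 2.23, 0.001]
wrist_force: [0.3, -0.1, 0.6]
finger_gap: 0.343
finger_force: 0.0
```

>>> servo_tool:
  grip: [255,255,255,255,255,255,255,255]
  dp:
    - [0,0,0]
    - [0,0,0]
    - [0,0,0]
    - [0,0,-2]
    - [0,0,-5]
    - [0,0,-8]
    - [0,0,-11]
    - [0,0,-14]
  delta_rot:
    - [0,0,0]
    - [0,0,0]
    - [0,0,0]
    - [0,0,0]
    - [0,0,0]
    - [0,0,0]
    - [0,0,0]
    - [0,0,0]

```text
t: 12.35
ee_pos: [0.4803, -0.0983, 0.1833]
ee_rot: [-2.212, -2.231, 0.0]
wrist_force: [-0.1, 0.8, -1.8]
finger_gap: 0.176
finger_force: 59.8
```

>>> servo_tool:
  grip: [255,255,255,255,255,255,255,255]
  dp:
    - [4,1.1,0]
    - [9,2.5,0]
    - [14,4,0]
    - [19,5.4,0]
    - [24,6.8,0]
    - [28,8,0]
    - [30.7,8.7,0]
    - [30.7,8.7,0]
  delta_rot:
    - [0,0,-2]
    - [0,0,-5]
    - [0,0,-8]
    - [0,0,-11]
    - [0,0,-13]
    - [0,0,-15]
    - [0,0,-15]
    - [0,0,-15]

```text
t: 13.35
ee_pos: [0.5647, 0.2116, 0.1818]
ee_rot: [-1.898, -2.503, 0.0]
wrist_force: [1.0, -0.5, -1.4]
finger_gap: 0.176
finger_force: 59.9
```

>>> servo_tool:
  grip: [255,255,255,255,255,255,255,255]
  dp:
    - [0,0,1]
    - [0,0,2.5]
    - [0,0,4]
    - [0,0,5]
    - [0,0,6]
    - [0,0,6]
    - [0,0,6]
    - [0,0,6]
  delta_rot:
    - [0,0,0]
    - [0,0,0]
    - [0,0,0]
    - [0,0,0]
    - [0,0,0]
    - [0,0,0]
    - [0,0,0]
    - [0,0,0]

```text
t: 14.35
ee_pos: [0.5651, 0.2095, 0.1227]
ee_rot: [1.902, 2.5, 0.001]
wrist_force: [0.3, -0.3, -2.1]
finger_gap: 0.173
finger_force: 60.0
```

```bash
python3 - <<'E'
from h import *
np.set_printoptions(precision=4,suppress=True)
s=arm.get_state(); print(s["ee_pos"],R.from_rotvec(s["ee_rot"]).as_matrix().round(3).tolist(),s["wrist_force"])
i,im=snap("wrist","w6.png"); np.save("w6pose.npy",i["pose"])
E
```

```text
[0.5651 0.2095 0.1227] [[-0.267, 0.964, 0.001], [0.964, 0.267, 0.0], [0.0, 0.001, -1.0]] [ 0.2769 -0.2532 -2.127 ]
```

View pics/w6.png

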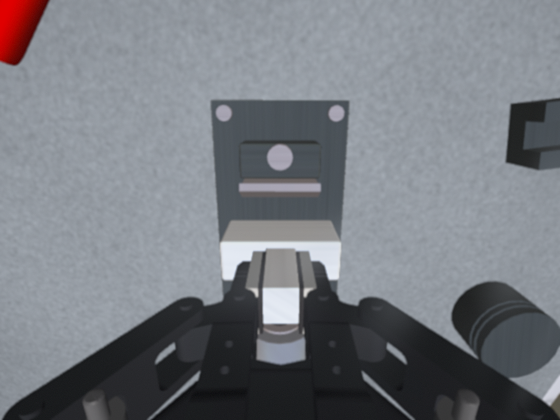

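Held a has its top face at rows 241–279 and its bottom edge at row 221 (columns 229–333). The stop strip is at rows 183–192.

```bash
python3 - <<'E'
from h import *
np.set_printoptions(precision=4,suppress=True)
i=arm.camera_info("wrist"); i["pose"]=np.load("w6pose.npy"); g=cv2.imread("pics/w6.png").mean(2)
def edge(c0,c1,a,b): p=np.diff(cv2.GaussianBlur(g,(3,3),0)[a:b,c0:c1].mean(1)); k=np.argmax(abs(p)); return a+k+.5
et=edge(262,298,234,247); eb=edge(262,298,214,228); el=edge(225,240,270,288); st=edge(255,305,187,198); sf=edge(255,305,193,204)
O=np.array([.5729,.1802]);a=np.radians(15.5);M=np.array([[np.cos(a),-np.sin(a)],[np.sin(a),np.cos(a)]])
f=lambda u,v,z:((onplane(i,[[u,v]],z)[:,:2]-O)@M)[0]
print(et,eb,el,st,sf,g[186:206,255:305].mean(1).round())
h=.1227-.043
print("a top+y",f(280,et,h+.036),"a bot+y",f(280,eb,h),"a top-y",f(232,el,h+.036),"stop",f(280,st,.048),f(280,sf,.034))
print("x sides", f(221.5,260,h+.036),f(340.5,260,h+.036), "stop x",f(239,188,.048),f(321,188,.048))
E
```

```text
241.5 219.5 279.5 191.5 196.5 [171. 170. 171. 170. 160. 135. 105.  93.  93.  94.  92.  87.  83.  83.
  83.  83.  83.  83.  83.  83.]
a top+y [0.0007 0.0402] a bot+y [0.0007 0.0398] a top-y [-0.0262  0.017 ] stop [0.0006 0.0503] [0.0006 0.0426]
x sides [-0.0314  0.0292] [0.0339 0.0292] stop x [-0.0295  0.0529] [0.0308 0.053 ]
```

a is centred at 28.3 mm, which is the middle of the remaining space. Lowering, then pressing lightly to seat.

>>> servo_tool:
  grip: [255,255,255,255,255,255,255,255]
  dp:
    - [0,0,1]
    - [0,0,2.2]
    - [0,0,3.2]
    - [0,0,4]
    - [0,0,4.6]
    - [0,0,5.1]
    - [0,0,5.4]
    - [0,0,5.5]
  delta_rot:
    - [0,0,0]
    - [0,0,0]
    - [0,0,0]
    - [0,0,0]
    - [0,0,0]
    - [0,0,0]
    - [0,0,0]
    - [0,0,0]

```text
t: 15.4
ee_pos: [0.5649, 0.2094, 0.0673]
ee_rot: [1.902, 2.5, 0.0]
wrist_force: [0.4, 0.3, -1.8]
finger_gap: 0.172
finger_force: 60.0
```

>>> servo_tool:
  grip: [255,255,255,255,255,255,255,255]
  dp:
    - [0,0,0.2]
    - [0,0,0.4]
    - [0,0,0.6]
    - [0,0,0.8]
    - [0,0,1]
    - [0,0,1.1]
    - [0,0,1.2]
    - [0,0,1.25]
  delta_rot:
    - [0,0,0]
    - [0,0,0]
    - [0,0,0]
    - [0,0,0]
    - [0,0,0]
    - [0,0,0]
    - [0,0,0]
    - [0,0,0]

```text
t: 16.4
ee_pos: [0.5649, 0.2094, 0.0548]
ee_rot: [1.902, 2.501, -0.0]
wrist_force: [-2.4, 0.0, 5.6]
finger_gap: 0.177
finger_force: 61.1
```

Seated with light contact (5.6 N) and no side force. Release and retreat.

>>> servo_tool:
  grip: [0,0,0,0,0,0,0,0]
  dp:
    - [0,0,0]
    - [0,0,0]
    - [0,0,0]
    - [0,0,-1]
    - [0,0,-3.5]
    - [0,0,-6.5]
    - [0,0,-10]
    - [0,0,-13]
  delta_rot:
    - [0,0,0]
    - [0,0,0]
    - [0,0,0]
    - [0,0,0]
    - [0,0,0]
    - [0,0,0]
    - [0,0,0]
    - [0,0,0]

```text
t: 17.4
ee_pos: [0.5651, 0.2093, 0.1869]
ee_rot: [1.902, 2.5, 0.001]
wrist_force: [-0.4, -0.1, 0.1]
finger_gap: 1.003
finger_force: 0.0
```

```bash
python3 - <<'E'
from h import *
print(arm.get_state()["ee_pos"]); snap("wrist","w7.png")
E
```

```text
[0.56507142 0.20934296 0.18690712]
```

View pics/w7.png

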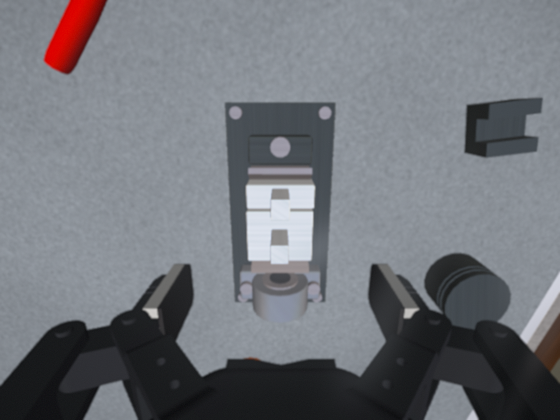

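Both packers sit level, square and side by side in the gap: a at rows 180–209, c at rows 211–262, columns 246–314. The arm is clear of everything.

```bash
python3 -c "
from workcell import arm
print(arm.close_job())"
```

```text
the job is handed in; nothing more can be done
None
```

I set the 24 mm and 54 mm packers side by side in the gap, fully down and square, left the 38 mm packer untouched on the bench, and handed the job in at about 17.5 s; the hand-in call returned no verdict.

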